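# Read the canister's label deep in the sorter with the stick barcode reader

## Robot

A 6-joint arm with a two-finger parallel gripper is mounted at the origin on the work surface. World frame = base frame: x ahead of the robot, y to its left, z up, the work surface at z = 0. Lengths are in m, angles in rad, forces in N, time in s.
With the tool pointing down it reaches from about 0.275 to 0.875 m from the base axis. Payload 12.5 kg.
Tool frame: the origin (TCP) lies at the very end of the fingers, on their centre line; the grasp point (between the pads) lies 19 mm behind it; x points along the fingers, y is the direction in which the jaws open and shut, and the axes are right-handed (so a half turn about x gives the same grasp; the last joint's range is limited). The gripper opens to 85 mm and grips with 20 to 120 N. Pads are 22 mm wide; open, the fingers measure 114 mm over their backs; the gripper's body (76 mm by 85 mm) begins 54 mm behind the grasp point. The pads swing forward as they close: fully open they stand 13 mm farther back than shut.
Start: joints at [1.177, 0.351, 1.652, -0, 1.139, -0.085], TCP at [0.167, 0.524, 0.231] pointing down, gripper open.
Joint ranges: [-2.75, 2.75], [-0.79, 2.1], [0.01, 2.65], [-1.57, 4.71], [0.07, 3.14], [-2.87, 2.87]. Speed limits (rad/s): [2.22, 2.22, 2.79, 3.14, 3.14, 3.14].

## Interface

Orientations are given as a 3x3 rotation matrix whose columns are the frame's x, y, z axes.
In Python, from bench import manip gives the robot as it stands. Calls block until the motion is done:
- manip.move_ptp(position, orientation): joint-space move of the TCP to a pose.
- manip.move_l(position, attitude=None, max_speed=0.15): straight line of the TCP; attitude=None keeps the orientation; max_speed is the mean speed in m/s.
- manip.move_j(angles): joint-space move.
- manip.set_gripper(opening, effort=None): opening from 0.0 (shut) to 1.0 (fully open); effort is the grip in N (None keeps the last); returns when the fingers have stopped.
- manip.dwell(seconds).
- manip.inverse_kinematics(position, orientation): joint angles nearest the present ones, or None.
- manip.grab_frame(name): name is "scene" or "top" or "wrist"; returns (picture, depth): 420x560x3 uint8, red, green, blue; 420x560 float32, m along the optical axis (not along the pixel's ray), 0 where there is no reading.
- manip.get_calibration(name): a dict with "camera_matrix" (3x3 intrinsics, pixels), "R" (3x3) and "t" (3): a world point X has camera coordinates R X + t. Camera axes: x right, y down, z forward; pixel columns grow to the right and rows downward; lengths in m; the calibration is good to about 2 mm. The wrist camera is an equidistant fisheye: a pixel r from the principal point sees the ray r / f radians off the axis. A picture is of the moment at which its call begins: read the wrist's pose just before it. get_calibration takes no time and is no camera call; for the wrist camera it gives the pose at the moment of the call.
A pose or a line that the arm cannot do raises manip.Unreachable and nothing moves.
- manip.sign_off(): hands the job in, once; it reports no verdict.
Trained networks look in the newest picture that a camera, given by its name, has taken for a name from the list of things; names that differ only in an ending like _2 or _b are one class to them, and where a whole thing is asked for, a point or a joint stands for the part that bears it (a point fixed in the world has none). Each returns a list of dicts, best first, with "confidence" (0 to 1); they miss things now and then, are a little off and sometimes report something else, mostly with a low value. They report only what shows in the picture. A call takes as long as a camera call.
- manip.look_for(camera, name): "at" ([x, y, z] in m, in world coordinates, good to about 4 mm: the middle of the surface that is visible of it).
Readings, each from a call of its own:
- manip.current_time(): time.
- manip.current_qpos(): joint angles.
- manip.current_joint_vel(): joint speeds.
- manip.current_joint_torque(): joint torques, N m.
- manip.current_ee_pos(): TCP position.
- manip.current_tcp_rot(): TCP orientation.
- manip.current_force(): force on the tool from outside, world axes, zero at the start.
- manip.current_ft_torque(): the same for the moment, N m.
- manip.current_grip_width(): opening from 0.0 (shut) to 1.0 (fully open).
Only numpy, scipy, OpenCV 4.12 (cv2) and the standard library are available. Lean on these libraries where they do the work, as an engineer would, in place of code of your own. Each camera call takes 0.05 s, during which the arm holds its last target. There are 200 camera calls.

## Task

Draw the stick barcode reader out of its charging dock and read the label on the round canister in the sorter: reach the reader's window into that bay and hold it still for two seconds, square to the label, opposite its middle and about 35 mm off. Do not touch or shift the canister, do not bring the window up to either of the other labels, and leave everything else standing where it is. Then lay the reader down gently, right way up, on the grey mat and let go.

Things in the scene. Friction and masses are not known exactly. Their poses are not given: they have to be found in the camera images.
- reader: stick barcode reader, 200 mm long, 0.17 kg. Origin: centre of its underside, x to the window, z up. Grey head 46 mm wide, 34 high, x = 35 to 100 mm; black handle 28 wide, 28 high, x = -100 to 37 mm. Starts on the table, the rear 88 mm (+-3) of the handle in the dock: draw it straight out along its +x. In a bay there is no room for a hand over the head: hold the handle's rear
- reader_window (a point): centre of the reader's window, on its front end face, 100 mm ahead of the reader's origin and 17 mm above its underside; it looks along the reader's +x
- dock: black charging dock, fixed, 110 mm deep (x), 80 mm wide, 100 mm high; origin at the centre of its underside. Its mouth (a tunnel 36 mm wide, 36 mm high, open at the table) is on the -x face, 55 mm from the origin; the reader comes out along the dock's -x
- mat: thin grey bench mat, fixed, 200 mm (x) by 230 mm (y), 3 mm thick; origin at the centre of its underside; the folder lies along its +x edge
- sorter: plywood sorter, fixed: three bays side by side along its y, open at the top and the -x face, 75 mm wide, with 8 mm walls 170 mm high; bay centres at y = -83, 0, 83 mm; floor 8 mm thick; depth x = -100 to 100 mm; origin at the centre of its underside. The boxes stand far back, their labels about 115 mm inside the mouths
- canister: round grey canister with a black lid, 72 mm across, 125 mm high, loose, standing in one of the bays (any of them); origin at the centre of its underside, label side to its own -x
- canister_label (a point): middle of the canister's label (50 mm wide, 32 mm high, upright, facing the bay's mouth): 37 mm from the canister's axis on its -x, 70 mm above its underside (78 mm above the table); axes as the canister's, so -x points straight out of the label
- tall_box: taller box, 72 x 66 x 140 mm high, loose, in another bay: plain grey archive-board box, origin at the centre of its underside; its front (label) face is 36 mm from the origin on its own -x, towards the bay's mouth
- tall_box_label (a point): middle of the tall box's label, not to be read; 70 mm above its underside
- low_box: low box, 72 x 66 x 80 mm high, loose, in the remaining bay: plain grey archive-board box, origin at the centre of its underside; its front (label) face is 36 mm from the origin on its own -x, towards the bay's mouth
- low_box_label (a point): middle of the low box's label, not to be read; 50 mm above its underside
- folder: bone folder, a flat ivory-coloured bar 22 x 150 x 6 mm, lying on the mat's +x edge (origin centre of underside, length along its y); leave alone
- jar: glass jar with brass lid, 52 mm across, 70 mm high, near the docked reader; origin centre of underside; leave alone
- cup: terracotta cup with pencils, 72 mm across, 90 mm high, the pencils 150 mm, near the docked reader; origin centre of underside; leave alone
- block: wooden block 100 (x) x 50 x 45 mm high beside the dock; origin centre of underside; leave alone
- bottle: green glass bottle, 68 mm across, 150 mm high, at the far side; origin centre of underside; leave alone
- brush: broad flat brush, about 175 mm long (x -92 to +83 mm), 60 mm wide, 18 mm high, lying beyond the mat; leave alone

How it is judged:
On the way:
1. the reader's window is held still, square to the canister's label, opposite its middle (within 14 mm) and 15 to 55 mm off it (x of reader_window in the frame of canister_label between -0.055 and -0.015 m and y of reader_window in the frame of canister_label between -0.014 and 0.014 m and z of reader_window in the frame of canister_label between -0.014 and 0.014 m and angle between the x axis of reader and the x axis of canister, either way round below 0.17 rad and linear speed of reader below 0.02 m/s and angular speed of reader below 0.2 rad/s), for 1.5 s.
At the end, for the whole second after the job is handed in: the reader lies at rest, right way up and flat, on the mat: its origin over the mat (at least 15 mm inside its edges) and its underside on the mat's top (within about 9 mm), released (x of reader in the frame of mat between -0.085 and 0.085 m and y of reader in the frame of mat between -0.1 and 0.1 m and z of reader in the frame of mat between 0 and 0.012 m and angle between reader's own z axis and vertical below 0.12 rad and linear speed of reader below 0.02 m/s); the robot touches nothing.
It fails at once if the canister or another box is shifted by more than 10 mm (distance of any of canister, tall_box, low_box from where it was at the start of the episode above 0.01 m).
It fails at once if the reader or the robot presses on the canister (over 1 N) (contact force between any of reader, the arm, the fingers and canister above 1 N).
It fails at once if the reader's window comes within 60 mm of another box's label (distance between reader_window and tall_box_label below 0.06 m or distance between reader_window and low_box_label below 0.06 m).
It fails at once if a bystander is shifted by more than 20 mm or tipped (distance of any of folder, jar, cup, block, bottle, brush from where it was at the start of the episode above 0.02 m or angle between any of folder, jar, cup, block, bottle, brush's own z axis and vertical above 0.4 rad).
It fails at once if the reader is dropped (moves faster than 0.5 m/s while not held) (contact force between reader and the fingers below 0.1 N and linear speed of reader above 0.5 m/s).
It also fails if it takes over 59 s, if anything falls off the work surface, if the arm or the gripper's body presses on something with over 40 N, if the wrist force passes 120 N, or if a joint passes its speed limit or range.

## Working session

There is one attempt and no reset: what is moved stays moved. The work goes in short steps, each a Python script; the robot and the scene stay as the last script left them, time stands still between calls to the robot, and variables do not carry over. Pictures are saved under pics/ and viewed, on a budget of 10 in all, crops included, one or two more only if the job needs it, and the job is handed in when it is done.

```bash
mkdir -p pics; python3 - <<'E'
from bench import manip as m
import cv2,numpy as np
for c in ("scene","top"):
    p,d=m.grab_frame(c); cv2.imwrite(f"pics/{c}1.png",p[:,:,::-1]); np.savez(f"{c}1.npz",p=p,d=d)
    k=m.get_calibration(c); np.savez(f"{c}cal.npz",**k); print(c,k['camera_matrix'][0],(-k['R'].T@k['t']).round(3))
    for n in "reader reader_window dock mat sorter canister canister_label tall_box low_box folder jar cup block bottle brush".split():
        r=m.look_for(c,n); print(n,[(np.round(x['at'],3).tolist(),round(x['confidence'],2)) for x in r[:2]])
print(m.current_time())
E
```

```text
scene [409.47653814   0.         278.90373379] [1.096 0.159 1.036]
reader [([0.559, -0.264, 0.032], 0.64)]
reader_window [([0.562, -0.259, 0.036], 0.86), ([0.348, -0.291, 0.072], 0.55)]
dock [([0.678, -0.301, 0.099], 0.73)]
mat [([0.515, -0.011, -0.0], 0.68)]
sorter [([0.596, 0.275, 0.126], 0.91)]
canister [([0.456, 0.328, 0.136], 0.9), ([0.616, 0.338, 0.091], 0.54)]
canister_label [([0.458, 0.332, 0.136], 0.75)]
tall_box [([0.544, 0.334, 0.146], 0.73)]
low_box [([0.616, 0.342, 0.086], 0.93)]
folder [([0.605, 0.004, 0.01], 0.55)]
jar [([0.498, -0.356, 0.057], 0.73), ([0.516, -0.009, 0.001], 0.17)]
cup [([0.35, -0.289, 0.074], 0.77)]
block [([0.737, -0.211, 0.043], 0.86)]
bottle [([0.799, -0.104, 0.102], 0.7), ([0.72, 0.026, 0.019], 0.22)]
brush [([0.719, 0.025, 0.02], 0.6)]
top [451.62264619   0.         275.01250878] [ 0.272 -0.045  1.232]
reader [([0.553, -0.262, 0.037], 0.88)]
reader_window [([0.555, -0.263, 0.031], 0.7), ([0.467, 0.322, 0.134], 0.39)]
dock [([0.656, -0.31, 0.1], 0.7), ([0.64, 0.329, 0.095], 0.61)]
mat [([0.511, -0.012, 0.004], 0.67), ([0.598, 0.011, 0.014], 0.18)]
sorter [([0.336, -0.302, 0.06], 0.38)]
canister [([0.463, 0.323, 0.136], 0.98)]
canister_label [([0.468, 0.323, 0.134], 0.6)]
tall_box [([0.554, 0.32, 0.143], 0.64), ([0.64, 0.328, 0.092], 0.36)]
low_box [([0.64, 0.33, 0.092], 0.78)]
folder [([0.599, 0.008, 0.013], 0.57)]
jar [([0.482, -0.361, 0.067], 0.68), ([0.553, 0.321, 0.146], 0.42)]
cup [([0.334, -0.302, 0.059], 0.98), ([0.485, -0.362, 0.069], 0.4)]
block [([0.732, -0.216, 0.04], 0.96), ([0.555, 0.32, 0.147], 0.33)]
bottle [([0.768, -0.114, 0.102], 0.71), ([0.714, 0.024, 0.018], 0.68)]
brush [([0.711, 0.023, 0.019], 0.56)]
1.6
```

View pics/scene1.png

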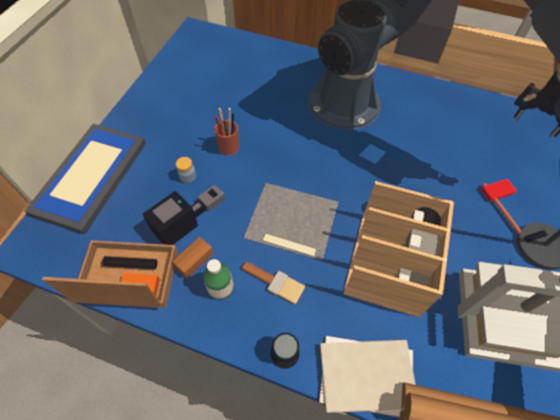

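View pics/top1.png

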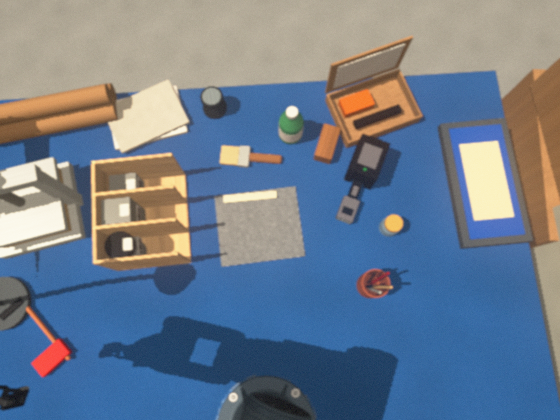

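The scene view shows the reader (~208,197) in the dock with the jar (185,168) and cup (227,135) near it. The canister (428,215) is in the bay nearest the robot, and the sorter mouth faces the mat (−y). The top view agrees: reader head at (348,207), mat at (259,226), canister at (127,243).

```bash
cat > h.py <<'E'
import numpy as np,cv2
def cloud(d,k):
    v,u=np.indices(d.shape); K=k['camera_matrix']
    c=np.stack([(u-K[0,2])/K[0,0]*d,(v-K[1,2])/K[1,1]*d,d],-1)
    return (c-k['t'])@k['R']
def down(ax):  # tool pointing down, tool y across 'ax' (world yaw of tool z axis)
    x=np.array([0,0,-1.]); z=np.array([np.cos(ax),np.sin(ax),0]); y=np.cross(z,x)
    return np.stack([x,y,z],1)
E
python3 - <<'E'
from h import *
for c in ("top","scene"):
    f=np.load(f"{c}1.npz"); P=cloud(f['d'],np.load(f"{c}cal.npz")); rgb=f['p'].astype(int); ok=f['d']>0
    def sel(x0,x1,y0,y1,z0,z1): return ok&(P[...,0]>x0)&(P[...,0]<x1)&(P[...,1]>y0)&(P[...,1]<y1)&(P[...,2]>z0)&(P[...,2]<z1)
    def rect(n,m):
        Q=P[m]; r=cv2.minAreaRect((Q[:,:2]*1000).astype(np.float32)); print(c,n,m.sum(),np.round(r[0],1),np.round(r[1],1),round(r[2],1),'zmed',Q[:,2].mean().round(4))
    rect('readerall',sel(.48,.625,-.32,-.20,.016,.045))
    rect('head',sel(.48,.62,-.32,-.20,.0305,.045))
    rect('dock',sel(.56,.75,-.40,-.23,.09,.11))
    rect('sorter',sel(.38,.72,.12,.40,.16,.18))
    rect('canlid',sel(.42,.505,.27,.37,.125,.145))
    rect('tall',sel(.51,.59,.2,.37,.135,.155))
    grey=(rgb.max(-1)-rgb.min(-1)<25)&(rgb.mean(-1)>60)
    rect('mat',grey&sel(.38,.65,-.16,.13,-.01,.012))
    # label candidates: bright upright pixels in canister bay
    m=sel(.42,.51,.2,.33,.03,.12); print('can front pts',m.sum()); 
    if m.sum(): print(np.round(np.percentile(P[m],[5,50,95],axis=0),3).tolist())
E
```

```text
top readerall 625 [ 565.9 -272.3] [ 47.6 119.5] 62.1 zmed 0.0329
top head 445 [ 565.3 -271.8] [ 47.2 117.7] 62.6 zmed 0.035
top dock 1225 [ 666.1 -319.2] [ 80.5 112.2] 64.4 zmed 0.1015
top sorter 1830 [551. 283.] [258.4 201.9] 2.5 zmed 0.1689
top canlid 764 [462.4 321.3] [84.2 99.2] 1.9 zmed 0.1336
top tall 892 [552.9 300.4] [ 72.3 136.3] 2.2 zmed 0.1475
top mat 5124 [519.3 -11.3] [202.9 233.3] 3.7 zmed 0.0037
can front pts 778
[[0.421, 0.207, 0.036], [0.477, 0.282, 0.084], [0.508, 0.316, 0.115]]
scene readerall 469 [ 560.  -265.8] [ 49.8 103. ] 61.6 zmed 0.0306
scene head 282 [ 560.2 -264.7] [ 46.  100.8] 64.9 zmed 0.0337
scene dock 1121 [ 666.8 -315.8] [ 82.7 110.5] 64.0 zmed 0.0998
scene sorter 1979 [549.6 285.3] [260.4 200.6] 2.7 zmed 0.1677
scene canlid 545 [451.4 321.1] [54.5 99.5] 3.3 zmed 0.1335
scene tall 834 [529.8 290.9] [181.2  74. ] 73.8 zmed 0.1469
scene mat 4191 [517.7 -10.3] [203.1 232.1] 3.5 zmed 0.0025
can front pts 524
[[0.427, 0.206, 0.061], [0.431, 0.254, 0.091], [0.434, 0.299, 0.117]]
```

```bash
python3 - <<'E'
from bench import manip as m
from h import *
# canister: dark lid from the top picture, at lid height
f=np.load("top1.npz"); P=cloud(f['d'],np.load("topcal.npz")); rgb=f['p'].astype(int)
M=(P[...,0]>.425)&(P[...,0]<.505)&(P[...,1]>.22)&(P[...,1]<.38)&(P[...,2]>.126)&(P[...,2]<.142)
Q=(P[M&(rgb.max(-1)<80)][:,:2]*1000).astype(np.float32); print('lid',len(Q),cv2.minEnclosingCircle(Q),cv2.minAreaRect(Q))
Rw=rgb.min(-1)>130
L=(P[...,0]>.42)&(P[...,0]<.51)&(P[...,1]>.2)&(P[...,1]<.4)&(P[...,2]>.02)&(P[...,2]<.15)&Rw
print('white',L.sum(),np.round(np.percentile(P[L],[5,50,95],axis=0),3).tolist())
d=np.array([np.cos(np.radians(154)),np.sin(np.radians(154)),0])
head=np.array([.5463,-.2590,0])
for s in (154,-26):
    R=down(np.radians(s)); print(s,m.inverse_kinematics(head+[0,0,.12],R))
    R2=down(np.radians(s-61.4)); print('  mat',m.inverse_kinematics([.48,.04,.03],R2),m.inverse_kinematics([.475,.07,.08],R2))
E
```

```text
lid 400 ((464.37213134765625, 329.3614501953125), 36.31654357910156) ((468.1231689453125, 328.7439880371094), (59.65582275390625, 70.52233123779297), 2.5985724925994873)
white 138 [[0.452, 0.298, 0.13], [0.467, 0.309, 0.134], [0.481, 0.321, 0.138]]
154 [-5.19700638e-01  5.76677594e-01  1.59856500e+00 -4.44089210e-16
  9.66350058e-01  1.50488129e+00]
  mat None None
-26 [-5.19700638e-01  5.76677594e-01  1.59856500e+00 -4.44089210e-16
  9.66350058e-01 -1.63671136e+00]
  mat [-1.35497310e-02  5.52602956e-01  1.96272595e+00 -4.44089210e-16
  6.26263747e-01 -5.89282915e-02] [ 4.93145121e-02  4.54456674e-01  1.95051462e+00 -4.44089210e-16
  7.36621360e-01  3.93595152e-03]
```

```bash
python3 - <<'E'
from bench import manip as m
from h import *
a=np.radians(154); d=np.array([np.cos(a),np.sin(a),0]); R=down(a-np.pi)
head=np.array([.5463,-.2590,0])
m.set_gripper(0.85,60)
m.move_ptp(head+[0,0,.13],R)
p,_=m.grab_frame("wrist"); cv2.imwrite("pics/w1.png",p[:,:,::-1])
m.move_l(head+[0,0,.007],max_speed=.12)
m.set_gripper(0,60)
print('width',m.current_grip_width(),m.current_force(),m.current_time())
m.move_l(head+[0,0,.007]+d*.105,max_speed=.07)
print('width',m.current_grip_width(),m.current_force(),m.current_ee_pos(),m.current_time())
p,_=m.grab_frame("top"); cv2.imwrite("pics/top2.png",cv2.resize(p[80:300,200:440,::-1],None,fx=2.5,fy=2.5))
E
```

```text
width 0.5257204846946875 [-1.6343915   0.23156005  6.13734153] 6.5417
width 0.523768718918851 [ 4.06430062 -2.18336656  9.10033399] [ 0.45300783 -0.21365289  0.00791281] 8.1917
```

View pics/top2.png

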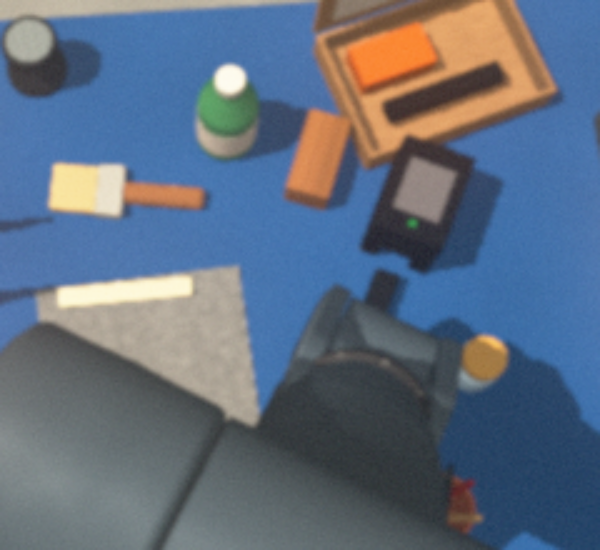

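The crop shows the reader fully out: rear end at (385,272), clear of the dock mouth at (395,250), and the jar is undisturbed. Next I lay it on the mat and regrasp the rear.

```bash
python3 - <<'E'
from bench import manip as m
from h import *
b=np.radians(92.6); e=np.array([np.cos(b),np.sin(b),0]); R=down(b-np.pi)
p=m.current_ee_pos(); m.move_l([p[0],p[1],.09],max_speed=.12)
O=np.array([.470,-.02,0]); H=O+.067*e
m.move_ptp(H+[0,0,.09],R)
m.move_l(H+[0,0,.0135],max_speed=.1)
print(m.current_force()); m.set_gripper(0.85); 
m.move_l(H+[0,0,.13],max_speed=.2)
G=O-.072*e
m.move_ptp(G+[0,0,.13],R)
p,dd=m.grab_frame("top"); cv2.imwrite("pics/top3.png",cv2.resize(p[130:330,100:320,::-1],None,fx=2.5,fy=2.5))
k=m.get_calibration("wrist"); p,_=m.grab_frame("wrist"); cv2.imwrite("pics/w3.png",p[:,:,::-1])
for c in("wrist","top"): 
  for n in ("reader","reader_window"): print(c,n,[(np.round(x['at'],3).tolist(),round(x['confidence'],2)) for x in m.look_for(c,n)[:2]])
P=cloud(dd,m.get_calibration("top")); M=(abs(P[...,0]-.47)<.05)&(P[...,1]>.01)&(P[...,1]<.1)&(P[...,2]>.02)&(P[...,2]<.06)
Q=P[M]; print(len(Q),cv2.minAreaRect((Q[:,:2]*1000).astype(np.float32)))
print(m.current_time())
E
```

```text
[-0.7512015  -0.0614304  -1.96563977]
wrist reader [([0.468, 0.006, 0.029], 0.73), ([0.601, 0.007, 0.01], 0.27)]
wrist reader_window [([0.47, 0.001, 0.032], 0.88)]
top reader [([0.463, 0.051, 0.04], 0.6)]
top reader_window [([0.466, 0.051, 0.035], 0.93)]
409 ((467.41571044921875, 46.570159912109375), (46.89432144165039, 66.63534545898438), 4.306273460388184)
13.4583
```

View pics/w3.png

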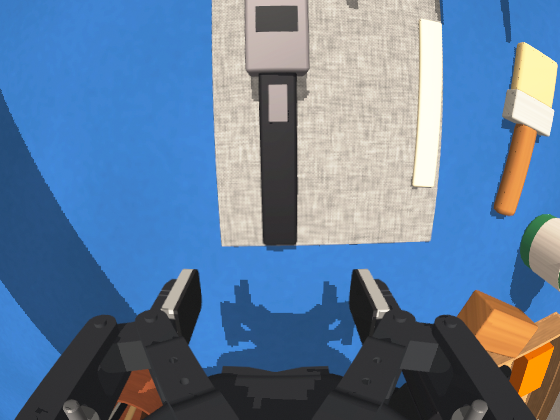

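The wrist view shows the reader flat on the mat, straight, with its rear end at (280,243). The pose matches the plan, so I regrasp the rear and check for droop before entering.

```bash
python3 - <<'E'
from bench import manip as m
from h import *
b=np.radians(92.6); e=np.array([np.cos(b),np.sin(b),0]); R=down(b-np.pi)
G=np.array([.470,-.021,0])-.072*e
m.move_l(G+[0,0,.0105],max_speed=.12)
m.set_gripper(0,100); print('w',m.current_grip_width())
m.move_l(G+[0,0,.0685],max_speed=.08)
T=np.array([.466,.2924,0])-(.037+.172)*e
m.move_l(T-.12*e+[0,0,.0685],max_speed=.12)
q=m.current_ee_pos(); print(q,T)
pr=q+.1395*e
for c in("top","scene"):
  p,dd=m.grab_frame(c); cv2.imwrite(f"pics/{c}4.png",p[:,:,::-1])
  P=cloud(dd,m.get_calibration(c)); Q=P[(dd>0)&(abs(P[...,0]-pr[0])<.05)&(P[...,1]>q[1]+.09)&(P[...,1]<q[1]+.2)&(P[...,2]>.07)&(P[...,2]<.12)]
  s=(Q-q)@e; print(c,len(Q),cv2.minAreaRect((Q[:,:2]*1000).astype(np.float32)),'pred head c',pr)
  t=Q[(Q[:,2]>.085)]; A=np.c_[(t-pr)@e,np.ones(len(t))]; print('slope,z top',np.linalg.lstsq(A,t[:,2],rcond=None)[0])
print(m.current_time())
E
```

```text
w 0.3029236656143298
[ 0.48082161 -0.0364007   0.06832123] [0.47548086 0.08361515 0.        ]
top 467 ((474.6087951660156, 103.95155334472656), (46.97129821777344, 64.94583129882812), 2.162219285964966) pred head c [0.47449348 0.10295569 0.06832123]
slope,z top [-0.0033853   0.09392718]
scene 513 ((475.9801025390625, 96.20677185058594), (48.35042953491211, 85.76948547363281), 2.2188045978546143) pred head c [0.47449348 0.10295569 0.06832123]
slope,z top [0.04359164 0.09196791]
16.7083
```

No droop and the head is where predicted. Entering the bay.

```bash
python3 - <<'E'
from bench import manip as m
from h import *
b=np.radians(92.6); e=np.array([np.cos(b),np.sin(b),0])
T=np.array([.466,.2924,0])-(.037+.172)*e
m.move_l(T-.04*e+[0,0,.0695],max_speed=.06)
m.move_l(T+[0,0,.0695],max_speed=.03)
m.dwell(.5)
q=m.current_ee_pos(); print(q,m.current_force())
for c in("top","scene"):
  p,dd=m.grab_frame(c); cv2.imwrite(f"pics/{c}5.png",cv2.resize((p[130:290,70:290] if c=="top" else p[150:330,320:500])[:,:,::-1],None,fx=3,fy=3))
  P=cloud(dd,m.get_calibration(c)); Q=P[(dd>0)&(abs(P[...,0]-.469)<.033)&(P[...,1]>.17)&(P[...,1]<.275)&(P[...,2]>.085)&(P[...,2]<.105)]
  if len(Q)>5: print(c,len(Q),cv2.minAreaRect((Q[:,:2]*1000).astype(np.float32)),Q[:,2].mean(),'max y',np.percentile(Q[:,1],98))
  L=P[(dd>0)&(abs(P[...,0]-.465)<.04)&(P[...,1]>.27)&(P[...,1]<.38)&(P[...,2]>.127)&(P[...,2]<.143)&(p.max(-1)<80)]
  if len(L)>5: print('lid',cv2.minEnclosingCircle((L[:,:2]*1000).astype(np.float32)))
print(m.current_time())
E
```

```text
[0.47548347 0.08360216 0.06951487] [ 0.58759981 -0.44964339 -2.31317627]
top 249 ((468.4466247558594, 238.8618927001953), (46.5948600769043, 35.3109016418457), 3.565138339996338) 0.09488929451464874 max y 0.2555507295827735
lid ((465.1282043457031, 329.38330078125), 35.80528259277344)
scene 117 ((457.8104553222656, 211.58535766601562), (28.435501098632812, 92.18956756591797), 21.079416275024414) 0.09206931770412762 max y 0.25587471466616535
lid ((463.5277099609375, 331.39129638671875), 35.61727523803711)
20.275
```

View pics/top5.png

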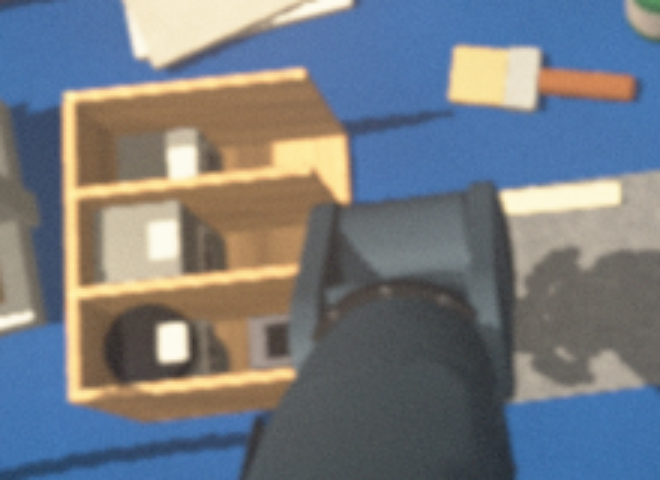

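The crop shows the reader head (250–290, 315–365) centred in the canister's bay, facing the label front. The gap is about 37–38 mm, and the canister's lid has not moved. Next I hold, withdraw and lay down.

```bash
python3 - <<'E'
from bench import manip as m
from h import *
b=np.radians(92.6); e=np.array([np.cos(b),np.sin(b),0]); R=down(b-np.pi)
m.dwell(2.6)
q=m.current_ee_pos()
m.move_l(q-.04*e,max_speed=.06); m.move_l(q-.13*e,max_speed=.1)
G=np.array([.490,-.021,0])-.072*e
m.move_l(G+[0,0,.04],max_speed=.12)
m.move_l(G+[0,0,.0115],max_speed=.04)
print('down',m.current_force(),m.current_ee_pos())
m.set_gripper(0.6); m.move_l(G+[0,0,.14],max_speed=.12)
m.move_j([0.9,0.2,1.5,0,1.4,0]); 
for c in("top","scene"):
  p,dd=m.grab_frame(c); cv2.imwrite(f"pics/{c}6.png",p[:,:,::-1])
  P=cloud(dd,m.get_calibration(c)); Q=P[(dd>0)&(abs(P[...,0]-.487)<.05)&(P[...,1]>-.15)&(P[...,1]<.11)&(P[...,2]>.018)&(P[...,2]<.06)]
  print(c,len(Q),cv2.minAreaRect((Q[:,:2]*1000).astype(np.float32)),np.percentile(Q[:,2],[5,50,95]))
print(m.current_time())
E
```

```text
down [-0.824423    0.84169068 -1.42889855] [ 0.49320105 -0.09289049  0.01136537]
top 966 ((489.359375, -19.741844177246094), (45.690330505371094, 200.32667541503906), 2.267498254776001) [0.02677461 0.03379146 0.04030713]
scene 827 ((490.5088195800781, -16.761573791503906), (48.912872314453125, 199.48558044433594), 2.4530887603759766) [0.02121201 0.03189672 0.03883999]
30.1417
```

View pics/scene6.png

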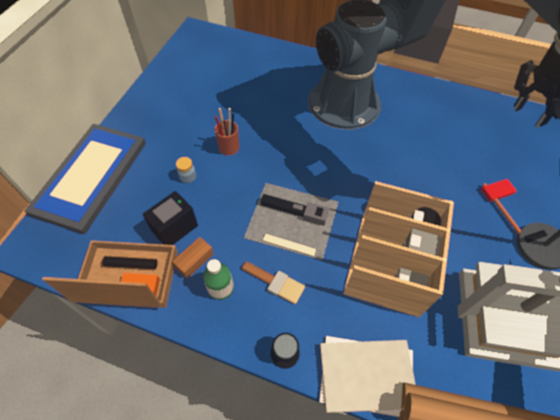

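The reader lies flat on the mat ((265,200)–(325,213)), the arm is clear and everything else is in place.

```bash
python3 -c "
from bench import manip as m
m.sign_off(); print(m.current_time())"
```

```text
the job is handed in; nothing more can be done
the job is handed in; nothing more can be done
```

The reader read the canister's label position as asked and is now lying on the mat, released. I handed the job in at about 30 s; the system gave no verdict.

- **Draw and regrasp:** I pulled the reader straight out of the dock by its head, laid it on the mat and took it again by the rear of the handle.
- **Reading:** the window was held still for about 3 s, roughly 37–38 mm off the label and about centred. The head's top measured 95 mm above the table, which puts the window at about 78 mm. The lid's position had not changed beyond measuring error, 1 mm or less in the top view.
- **Canister angle:** I never measured it closely. A rough estimate from the white patch on the lid put it about 4° off the reader's heading, inside the 0.17 rad (about 10°) limit.
- **Laying down:** the top camera puts the reader's centre at (0.489, −0.020) m, flat and well inside the mat. The scene camera agrees within about 3 mm.
- **Rest of the scene:** in the last picture nothing else appears to have moved and the arm is clear.

No check failed. Before entry, the scene camera's tilt reading for the head (0.04) differed from the top camera's (about 0). I trusted the top view, and both are within tolerance.

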